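Free the flat rasp from the shoe finisher's rack

TASK

First lift the retaining bar by its wooden grip out of its two open brackets on the rack and lay it flat on the black rubber mat, grip upwards. Then take the flat, broad-bladed rasp out of the rack and lay it flat on the same mat beside the bar. Lay both down gently rather than dropping them, and leave the round file where it is in the rack.

Things in the scene. Friction and masses are not known exactly. Their poses are not given: they have to be found in the camera images.
- bar_grip (a point): Retaining bar, loose, 250 g: aluminium strip 270 mm long (its y), 36 wide (x), 14 thick, lying across the plywood rack, its ends in two open-topped steel brackets 18 deep, and on its middle a dark wooden grip block 24 (x) by 50 (y) by 46 high. This point: in the block, 40 above the strip's underside, 20 below the block's top. At the start the underside is 78 above the table; it lifts straight up.
- rasp_mid (a point): Broad flat rasp, loose, 190 g, level in either of the rack's two notches (84 apart), under the bar. Round wooden handle, 28 mm thick, x = -115 to 20; flat steel blade 30 wide (y), 8 thick, x = 20 to 135. This point: on the handle's axis below the bar, near the centre of mass; grip here across y. In the rack it is 60 above the table, with 50 free each side; bracket tops 96 high, rack board 12.
- file_mid (a point): Round file, stays in the rack's other notch: same handle as the rasp's, but a round steel blade of 12 diameter, 115 long. Point and axes as for the rasp.
- mat: Black rubber mat fixed to the table, 300 (its x) by 260 (its y) by 3 thick; origin at the centre of its underside, at table height. It lies left or right of the rack, empty, with room for the bar and the rasp side by side, both along its x.

How it is judged:
By the outcome, as a careful person would: the job done as asked, in the order asked, and still so for the second after the job is handed in, with the robot touching nothing.
It also fails if it takes over 72 s, if anything falls off the work surface, if the arm or the gripper's body presses on something with over 40 N, if the wrist force passes 120 N, or if a joint passes its speed limit or range.

ROBOT

A 7-joint arm with a two-finger parallel gripper is mounted at the origin on the work surface. World frame = base frame: x ahead of the robot, y to its left, z up, the work surface at z = 0. Lengths are in m, angles in degrees, forces in N, time in s.
With the tool pointing down it reaches from about 0.35 to 0.775 m from the base axis. Payload 3.1 kg.
Tool frame: the origin (TCP) lies on the centre line of the jaws, within the pads' length; the fingertips stand 17 mm ahead of it and the grasp point (between the pads) lies 2 mm behind it (robot.tip_reach is the distance from the TCP to the fingertips, in m); z points along the fingers, y is the line along which they close (so a half turn about z gives the same grasp; the last joint's range is limited). The gripper opens to 85 mm and grips with 20 to 120 N. Pads are 22 mm wide; open, the fingers measure 114 mm over their backs; the gripper's body (76 mm by 85 mm) begins 54 mm behind the grasp point. The pads swing forward as they close: fully open they stand 13 mm farther back than shut.
Start: joints at [70.949, 17.813, 0.802, 86.603, -0.252, 75.585, -1.558], TCP at [0.158, -0.527, 0.248] pointing down, gripper open.
Joint ranges: [-154.91, 154.91], [-16.99, 109.72], [-72.82, 74.43], [7.12, 147.25], [-82.49, 262.49], [11.32, 116.49], [-174.64, 174.64]. Speed limits (degrees/s): [159.86, 159.86, 180, 180, 180, 180, 180].

INTERFACE

Orientations are given as [roll, pitch, yaw] about the fixed x, y, z axes, in that order (R = Rz(yaw) Ry(pitch) Rx(roll)).
In Python, from station import robot, fingers, vision, workorder, recognise gives the robot as it stands. Calls block until the motion is done:
- robot.move_to(position, orientation): joint-space move of the TCP to a pose.
- robot.line_to(position, orientation=None, velocity=0.15, f_stop=None): straight line of the TCP; orientation=None keeps the orientation; velocity is the mean speed in m/s. With f_stop (N) it stops when the force on the tool has changed by that much, and returns True; else False.
- robot.move_j(angles): joint-space move.
- fingers.gripper_to(opening, force=None): opening from 0.0 (shut) to 1.0 (fully open); force is the grip in N (None keeps the last); returns when the fingers have stopped.
- robot.pause(seconds).
- robot.inverse_kinematics(position, orientation): joint angles nearest the present ones, or None.
- vision.grab_frame(name): name is "scene" or "top"; returns the picture (400x640x3 uint8, red, green, blue); there is no depth.
- vision.calibration(name): a dict with "mtx" (3x3 intrinsics, pixels), "extrinsics" (4x4, takes a point from world to camera coordinates). Camera axes: x right, y up, looking along -z (the intrinsics and any distortion apply to the point x, -y, -z); pixel columns grow to the right and rows downward; lengths in m; the calibration is good to about 2 mm. A picture is of the moment at which its call begins. calibration takes no time and is no camera call.
A pose or a line that the arm cannot do raises robot.PlanningError and nothing moves.
- workorder.close_job(): hands the job in; it is judged then, once.
Trained networks look in the newest picture that a camera, given by its name, has taken for a name from the list of things; names that differ only in an ending like _2 or _b are one class to them, and where a whole thing is asked for, a point or a joint stands for the part that bears it (a point fixed in the world has none). Each returns a list of dicts, best first, with "p" (0 to 1); they miss things now and then, are a little off and sometimes report something else, mostly with a low value. They report only what shows in the picture. A call takes as long as a camera call.
- recognise(label, camera): "rect" ([centre column, centre row, width, height] in pixels, round what is visible of it).
Readings, each from a call of its own:
- robot.current_time_s(): time.
- robot.current_joint_positions(): joint angles.
- robot.current_dq(): joint speeds.
- robot.current_joint_torque(): joint torques, N m.
- robot.current_tool_pos(): TCP position.
- robot.current_eef_rot(): TCP orientation.
- robot.current_contact_force(): force on the tool from outside, world axes, zero at the start.
- robot.current_torque(): the same for the moment, N m.
- robot.current_finger_gap(): opening from 0.0 (shut) to 1.0 (fully open).
- robot.current_gripper_force(): force on a finger pad.
Only numpy, scipy, OpenCV 4.12 (cv2) and the standard library are available. Lean on these libraries where they do the work, as an engineer would, in place of code of your own. Each camera call takes 0.05 s, during which the arm holds its last target. There are 200 camera calls.

## Working session

There is one attempt and no reset: what is moved stays moved. The work goes in short steps, each a Python script; the robot and the scene stay as the last script left them, time stands still between calls to the robot, and variables do not carry over. Pictures are saved under pics/ and viewed, at most 13 in all, crops included, and the job is handed in when it is done.

```bash
mkdir -p pics; ls
python3 - <<'E'
from station import robot, fingers, vision, workorder, recognise
import cv2, numpy as np
for c in ("scene","top"):
    im=vision.grab_frame(c); cv2.imwrite(f"pics/{c}0.png",im[:,:,::-1])
    k=vision.calibration(c); print(c,{a:np.round(b,4).tolist() if not isinstance(b,str) else b for a,b in k.items()})
    for l in ("bar_grip","rasp_mid","file_mid","mat"):
        print(l,[(np.round(d["rect"],1).tolist(),round(d["p"],2)) for d in recognise(l,c)][:3])
print(robot.current_time_s(),robot.current_eef_rot())
E
```

```text
pics
scene {'mtx': [[515.3777, 0.0, 313.9404], [0.0, 515.3777, 192.4964], [0.0, 0.0, 1.0]], 'extrinsics': [[-0.8722, 0.4886, 0.0241, 0.5285], [-0.2567, -0.4992, 0.8276, 0.0703], [0.4164, 0.7156, 0.5609, -1.293], [0.0, 0.0, 0.0, 1.0]]}
bar_grip [([387.9, 259.8, 116.1, 105.0], 0.74)]
rasp_mid [([389.6, 284.9, 128.7, 72.6], 0.91)]
file_mid [([353.8, 255.6, 119.2, 62.2], 0.97)]
mat [([274.5, 190.2, 169.4, 92.2], 0.74)]
top {'mtx': [[465.9747, 0.0, 321.0084], [0.0, 465.9747, 199.6932], [0.0, 0.0, 1.0]], 'extrinsics': [[0.0271, -0.9996, 0.0038, -0.0382], [0.9857, 0.0273, 0.1661, -0.5963], [-0.1662, -0.0008, 0.9861, -0.8784], [0.0, 0.0, 0.0, 1.0]]}
bar_grip [([213.0, 199.4, 139.3, 21.1], 0.79), ([194.1, 204.8, 15.2, 127.1], 0.21)]
rasp_mid [([191.2, 204.2, 18.7, 125.7], 0.58)]
file_mid [([234.3, 194.4, 15.6, 123.6], 0.81)]
mat [([411.6, 208.7, 148.5, 151.8], 0.94)]
0.5 [-1.79995052e+02  2.88294532e-03  1.66640661e+01]
```

View pics/scene0.png

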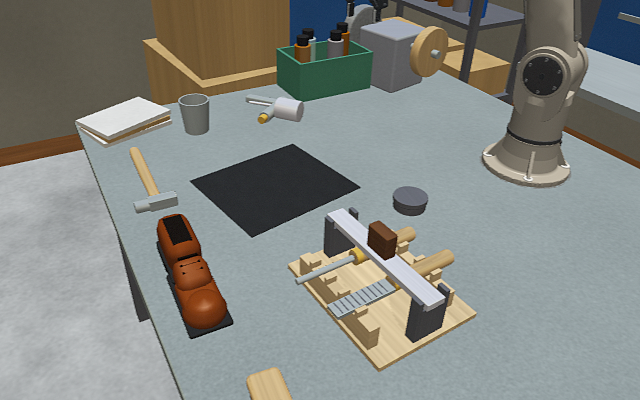

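View pics/top0.png

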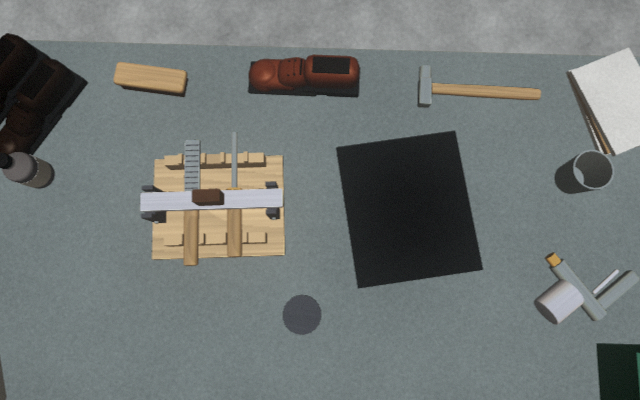

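The scene view shows the white bar across the rack, with its brown grip at about (382,240). The rasp is in the near notch, with its toothed blade at (362,298), and the round file is behind it. The mat is centred near (275,190). In the top view the grip is at (208,197), the rasp at column 191, the file at column 234 and the mat at (410,209), so the rasp is on the +y side and the mat is to the right. Next I'll make enlarged crops to read corners.

Run:
```python
import cv2
a=cv2.imread("pics/top0.png")[125:275,130:300]; cv2.imwrite("pics/top_c.png",cv2.resize(a,None,fx=4,fy=4,interpolation=cv2.INTER_CUBIC)[:600])
b=cv2.imread("pics/scene0.png")[200:350,285:480]; cv2.imwrite("pics/scene_c.png",cv2.resize(b,None,fx=4,fy=4,interpolation=cv2.INTER_CUBIC))
```

```text
(no output)
```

View pics/top_c.png

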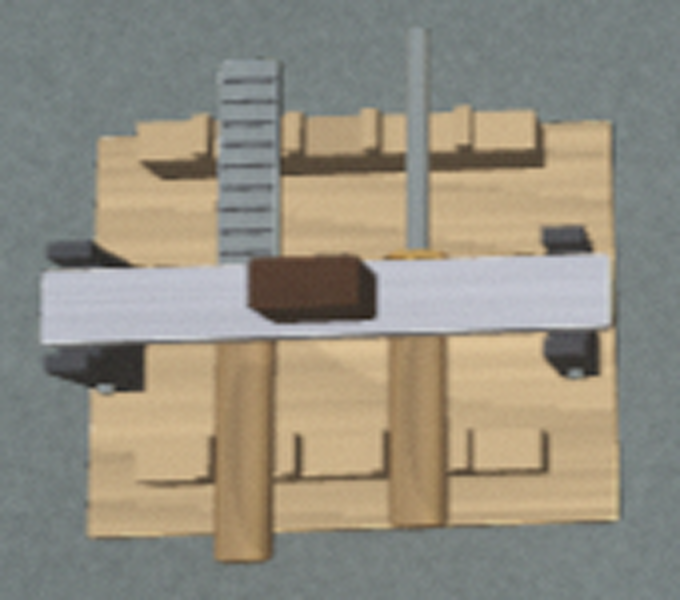

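View pics/scene_c.png

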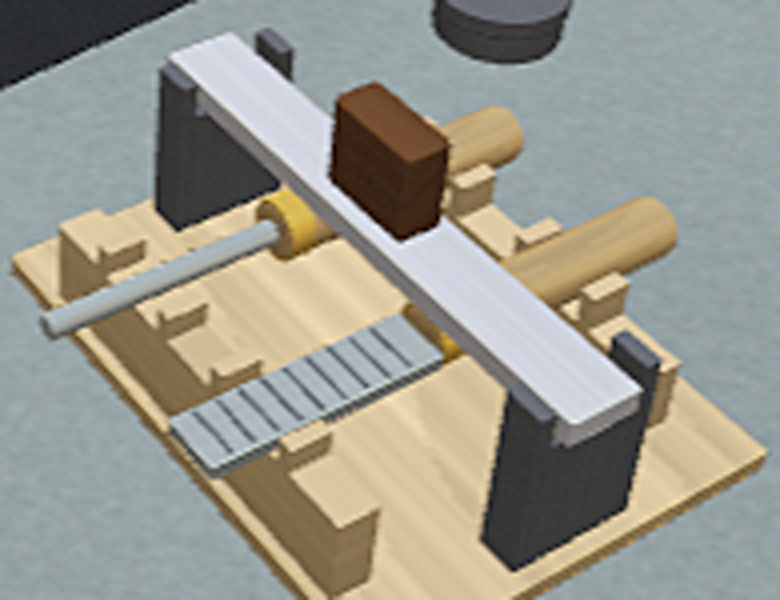

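Both crops give clear corners. In the top crop, the strip corners are (43,269), (608,254), (610,327) and (41,344), and the blade tip is at (218..282,61). In the scene crop, the block's top face is (335,100), (377,83), (448,145) and (405,163). I'll fit poses over both views.

```bash
cat > h.py <<'E'
from station import robot, fingers, vision, workorder, recognise
import numpy as np, cv2
from scipy.optimize import least_squares
def proj(c,P):
    k=vision.calibration(c); E=np.array(k["extrinsics"]); M=np.array(k["mtx"])
    q=np.atleast_2d(P)@E[:3,:3].T+E[:3,3]; q=q*[1,-1,-1]
    q=q@M.T; return q[:,:2]/q[:,2:]
def fit(obs,x0):
    "obs: list of (camera, local point mm, pixel); returns x,y,z,yaw deg, rms px"
    cams=sorted({o[0] for o in obs})
    def f(p):
        c,s=np.cos(p[3]),np.sin(p[3]); r=[]
        for cam in cams:
            L=np.array([o[1] for o in obs if o[0]==cam])/1000; U=np.array([o[2] for o in obs if o[0]==cam])
            r.append((proj(cam,L@np.array([[c,-s,0],[s,c,0],[0,0,1]]).T+p[:3])-U).ravel())
        return np.concatenate(r)
    s=least_squares(f,x0,loss="soft_l1"); return np.r_[s.x[:3],np.degrees(s.x[3])],np.sqrt(np.mean(f(s.x)**2)),np.round(f(s.x).reshape(-1,2),1).tolist()
def crop(off,p): return [(p[0]+.5)/4-.5+off[0],(p[1]+.5)/4-.5+off[1]]
E
cat > m.py <<'E'
from h import *
T=lambda *p:crop((130,125),p); S=lambda *p:crop((285,200),p)
# bar: local origin underside centre
bar=[("top",[18,135,14],T(43,269)),("top",[18,-135,14],T(608,254)),("top",[-18,-135,14],T(610,327)),("top",[-18,135,14],T(41,344)),
("scene",[18,-135,14],S(170,58)),("scene",[-18,-135,14],S(235,35)),("scene",[18,135,14],S(565,425)),("scene",[-18,135,14],S(640,385)),
("top",[12,25,60],T(249,258)),("top",[12,-25,60],T(360,255)),("top",[-12,25,60],T(250,306)),
("scene",[12,-25,60],S(335,100)),("scene",[-12,-25,60],S(377,83)),("scene",[-12,25,60],S(448,145)),("scene",[12,25,60],S(405,163))]
print("bar",fit(bar,[.5,.2,.08,0]))
rasp=[("top",[135,15,4],T(218,62)),("top",[135,-15,4],T(282,60)),("top",[-115,14,0],T(216,560)),("top",[-115,-14,0],T(271,560)),
("scene",[135,-15,4],S(172,428)),("scene",[135,15,4],S(212,470))]
print("rasp",fit(rasp,[.5,.2,.06,0]))
mat=[("top",[150,130,3],(337,147)),("top",[150,-130,3],(455,131)),("top",[-150,-130,3],(482,269)),("top",[-150,130,3],(358,288)),
("scene",[150,-130,3],(191,182)),("scene",[-150,-130,3],(293,144)),("scene",[-150,130,3],(360,187)),("scene",[150,130,3],(252,234))]
print("mat",fit(mat,[.5,-.2,.0,.1]))
print("bar only block",fit(bar[8:],[.5,.2,.08,0])[:2])
E
python3 m.py
```

```text
bar (array([0.58579895, 0.18654934, 0.07557268, 3.03540204]), np.float64(0.7191925984535582), [[-0.4, -0.6], [-0.7, -0.7], [1.3, 1.1], [0.2, 2.0], [-0.9, -0.5], [0.1, -0.7], [1.7, 0.1], [0.7, 0.4], [0.5, -0.3], [0.7, -0.0], [0.4, 0.3], [0.2, -0.4], [0.2, -0.5], [0.0, -0.4], [-0.4, 0.6]])
rasp (array([0.57584017, 0.23340447, 0.05550929, 3.3137159 ]), np.float64(0.6180020913975236), [[-0.9, -0.9], [0.1, 1.2], [0.3, -0.1], [-0.7, -0.1], [-0.4, 0.7], [0.4, 0.3]])
mat (array([ 5.94657002e-01, -2.04637080e-01, -3.73833425e-03,  9.77259475e+00]), np.float64(1.091740456525508), [[-1.5, -1.1], [-0.2, -0.3], [0.8, 0.5], [-0.5, 3.4], [-0.9, 0.3], [0.2, -0.2], [1.0, 0.8], [-0.1, 0.3]])
bar only block (array([0.58594538, 0.186325  , 0.07510228, 2.15668914]), np.float64(0.586428938415778))
```

The fits are consistent: residuals are below about 1 px, and the heights read about 3 mm low against the text, which is within calibration. Next I'll check reachability and pick up the bar.

```bash
cat >> h.py <<'E'
BAR=np.array([.5858,.1865]); BY=2.8; RASP=np.array([.5758,.2334]); RY=3.3; MAT=np.array([.5947,-.2046]); MY=9.6
def onmat(x,y):
    a=np.radians(MY); return MAT+[x*np.cos(a)-y*np.sin(a),x*np.sin(a)+y*np.cos(a)]
BP=onmat(0,-.06); RP=onmat(-.01,.055)
P=lambda xy,z:[float(xy[0]),float(xy[1]),z]
O=lambda yaw:[180,0,yaw]
def st(m=""): print(m,"t",round(robot.current_time_s(),2),"tcp",np.round(robot.current_tool_pos(),4),"F",np.round(robot.current_contact_force(),1),"gap",round(robot.current_finger_gap(),3),"grip",np.round(robot.current_gripper_force(),1))
E
python3 - <<'E'
from h import *
for n,xy,zs,ys in (("bar",BAR,(.117,.28),(BY+90,BY-90)),("barp",BP,(.042,.28),(MY,MY-180)),("rasp",RASP,(.066,.28),(RY,RY-180)),("raspp",RP,(.023,.28),(MY,MY-180))):
    for y in ys:
        for z in zs:
            q=robot.inverse_kinematics(P(xy,z),O(y)); print(n,y,z,None if q is None else np.round(q,0))
robot.line_to([.158,-.527,.33]); robot.move_to(P(BAR,.28),O(BY+90)); st("above")
print(robot.line_to(P(BAR,.15),velocity=.15), robot.line_to(P(BAR,.117),velocity=.05,f_stop=8)); st("down")
cv2.imwrite("pics/grasp.png",vision.grab_frame("scene")[170:350,285:485,::-1].repeat(3,0).repeat(3,1))
E
```

```text
bar 92.8 0.117 [ 17.  45. -61.  85.  41.  74. -46.]
bar 92.8 0.28 [ 17.  40. -69.  70.  37.  92. -41.]
bar -87.2 0.117 [ 17.  46. -62.  85.  41.  74. 134.]
bar -87.2 0.28 [ 15.  37. -62.  70.  32.  90. 142.]
barp 9.6 0.042 [ 30.  41. -13.  81.  10.  59. -65.]
barp 9.6 0.28 [ 30.  32. -14.  63.   7.  87. -63.]
barp -170.4 0.042 [ 43.  45. -35.  81.  27.  62. 103.]
barp -170.4 0.28 [ 42.  35. -37.  62.  20.  89. 109.]
rasp 3.3 0.066 [   2.   41.  -40.   87.   28.   63. -131.]
rasp 3.3 0.28 [   8.   36.  -58.   69.   30.   90. -131.]
rasp -176.7 0.066 [ 13.  51. -63.  86.  47.  72.  37.]
rasp -176.7 0.28 [  9.  37. -59.  69.  31.  90.  49.]
raspp 9.6 0.023 [ 28.  37. -22.  94.  16.  52. -80.]
raspp 9.6 0.28 [ 28.  24. -23.  75.   9.  83. -74.]
raspp -170.4 0.023 [ 36.  40. -34.  93.  26.  55.  93.]
raspp -170.4 0.28 [ 39.  27. -40.  74.  17.  84. 100.]
above t 4.12 tcp [0.5863 0.1852 0.2798] F [-1.2 -0.3  0.6] gap 0.997 grip 0.0
False False
down t 5.94 tcp [0.5859 0.1867 0.1171] F [ 0.9 -0.3  0.8] gap 0.999 grip 0.0
```

View pics/grasp.png

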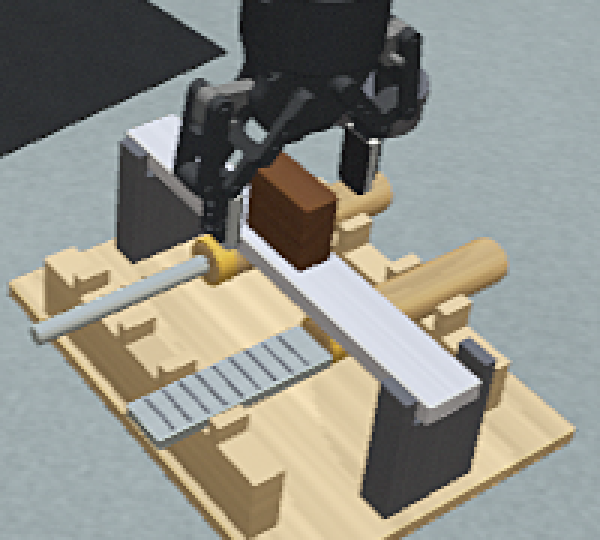

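The fingers straddle the grip block at about (228,240) and (365,190) in the crop, centred on it. I'll grip, lift straight up and check.

Run:
```python
from h import *
fingers.gripper_to(0.0,force=60); st("grip")
robot.line_to(P(BAR,.16),velocity=.06); st("lift"); robot.line_to(P(BAR,.25),velocity=.15)
robot.pause(.2); st("up")
im=vision.grab_frame("scene"); cv2.imwrite("pics/lift.png",im[60:360,200:560,::-1])
```

```text
grip t 6.58 tcp [0.5858 0.1866 0.1172] F [-1.8 -0.5  2.1] gap 0.271 grip 59.5
lift t 7.45 tcp [0.5856 0.1862 0.1596] F [ 0.1 -0.5 -3. ] gap 0.272 grip 59.1
up t 8.4 tcp [0.5854 0.186  0.2486] F [-0.1  0.  -3.4] gap 0.272 grip 59.0
```

View pics/lift.png

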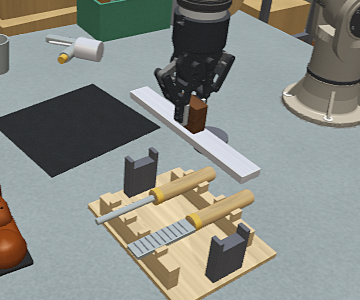

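The bar is clear of both brackets and hangs level, and the file and rasp have not moved. I'll lay it on the mat next.

Run:
```python
from h import *
robot.move_to(P(BP,.25),O(MY)); st("over")
robot.line_to(P(BP,.058),velocity=.15); robot.pause(.2)
print(robot.line_to(P(BP,.039),velocity=.02,f_stop=3)); st("touch")
fingers.gripper_to(.6); robot.pause(.2); st("open")
robot.line_to(P(BP,.20),velocity=.12)
robot.move_to([.45,-.1,.36],O(RY)); st("clear")
a=vision.grab_frame("top"); b=vision.grab_frame("scene")
cv2.imwrite("pics/t2.png",a[:,:,::-1]);cv2.imwrite("pics/s2.png",b[:,:,::-1])
cv2.imwrite("pics/both2.png",np.vstack([a[110:310,120:520,::-1].repeat(1,0), b[130:360,170:570,::-1]]))
for c in ("top","scene"):
    for l in ("bar_grip","rasp_mid"): print(c,l,[(np.round(d["rect"],1).tolist(),round(d["p"],2)) for d in recognise(l,c)][:2])
```

```text
over t 10.1 tcp [ 0.6055 -0.2607  0.2502] F [ 0.2  0.2 -2.7] gap 0.273 grip 59.0
True
touch t 12.47 tcp [ 0.6045 -0.2637  0.0422] F [-0.2 -0.   5.5] gap 0.272 grip 59.8
open t 13.06 tcp [ 0.6028 -0.2635  0.0402] F [-0.3 -0.6 -0.7] gap 0.598 grip 0.0
clear t 15.62 tcp [ 0.4501 -0.1017  0.3594] F [ 0.1 -0.7 -0.2] gap 0.6 grip 0.0
top bar_grip [([435.0, 167.9, 32.0, 54.3], 0.57)]
top rasp_mid [([192.6, 203.1, 14.4, 123.5], 0.74)]
scene bar_grip [([258.0, 168.4, 98.7, 50.8], 0.65)]
scene rasp_mid [([390.3, 286.2, 128.2, 76.4], 0.86)]
```

View pics/both2.png

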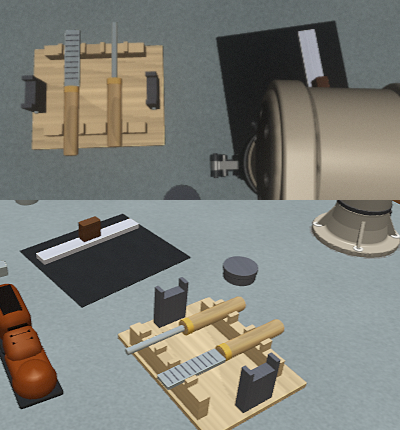

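The bar lies flat on the mat with its grip up, along the mat's far side. The rasp and file are still in the rack, and the rasp handle is free, at about (72,120) in the top part of the picture. Next I'll take the rasp.

Run:
```python
from h import *
a=np.radians(RY)
for l in (-.115,.02,.135): print(np.round(proj("top",[*(RASP+l*np.array([np.cos(a),np.sin(a)])),.057]),1),np.round(proj("scene",[*(RASP+l*np.array([np.cos(a),np.sin(a)])),.057]),1))
robot.move_to(P(RASP,.22),O(RY)); fingers.gripper_to(.72); st("above")
robot.line_to(P(RASP,.11),velocity=.12); print(robot.line_to(P(RASP,.066),velocity=.05,f_stop=6)); st("down")
im=vision.grab_frame("scene"); cv2.imwrite("pics/g3.png",cv2.resize(im[200:360,290:490,::-1],None,fx=3,fy=3))
```

```text
[[190.3 265.1]] [[449.5 257.4]]
[[191.4 196.2]] [[390.1 285.6]]
[[192.3 140.1]] [[332.1 313. ]]
above t 17.61 tcp [0.5765 0.2321 0.2206] F [ 0.6  0.3 -0.2] gap 0.722 grip 0.0
False
down t 19.71 tcp [0.576  0.2336 0.0664] F [-0.2 -0.6  0.3] gap 0.722 grip 0.0
```

View pics/g3.png

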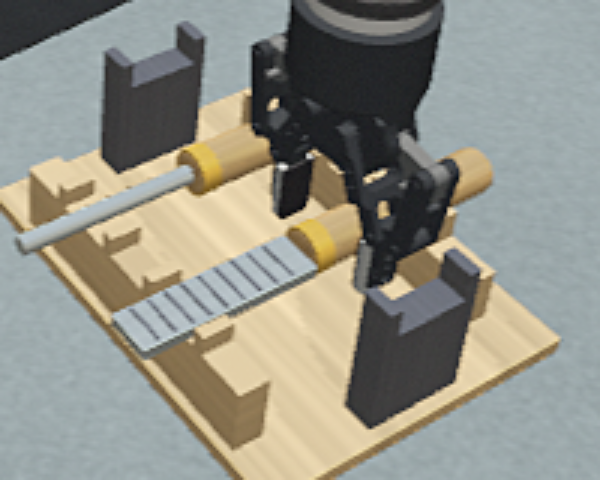

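The fingers stand on either side of the rasp handle, at about (290,190) and (375,265), clear of the bracket and the file. I'll close and lift.

Run:
```python
from h import *
fingers.gripper_to(0.0,force=60); st("grip")
robot.line_to(P(RASP,.10),velocity=.06); st("lift"); robot.line_to(P(RASP,.22),velocity=.15)
robot.pause(.2); st("up")
im=vision.grab_frame("scene"); cv2.imwrite("pics/lift2.png",cv2.resize(im[100:350,230:530,::-1],None,fx=2,fy=2))
```

```text
grip t 20.17 tcp [0.576  0.2335 0.0666] F [-0.9 -1.   2.4] gap 0.305 grip 59.1
lift t 20.88 tcp [0.5757 0.2332 0.0999] F [-0.1 -0.6 -2.8] gap 0.306 grip 59.0
up t 22.03 tcp [0.5754 0.2329 0.2188] F [-0.3  0.4 -2. ] gap 0.306 grip 59.1
```

View pics/lift2.png

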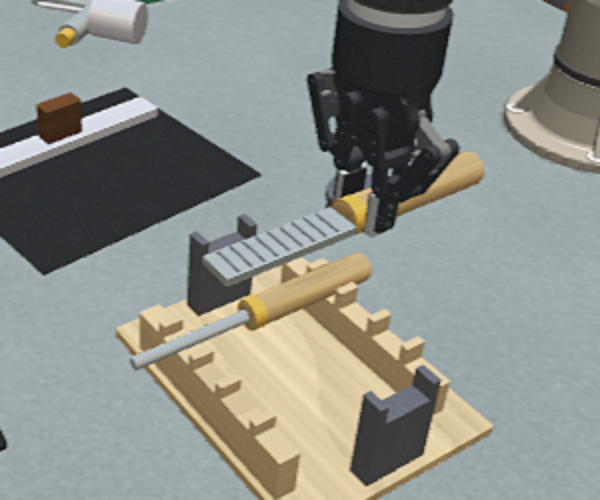

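The rasp is level in the gripper, with its blade at about (280,245), and the file is undisturbed. I'll carry it to the mat and lay it down.

Run:
```python
from h import *
robot.move_to(P(RP,.22),O(MY)); st("over")
robot.line_to(P(RP,.036),velocity=.15); robot.pause(.2)
print(robot.line_to(P(RP,.021),velocity=.02,f_stop=2)); st("touch")
im=vision.grab_frame("scene"); cv2.imwrite("pics/touch2.png",cv2.resize(im[110:260,170:370,::-1],None,fx=3,fy=3))
```

```text
over t 23.52 tcp [ 0.576  -0.1495  0.2204] F [ 0.3  0.4 -2.2] gap 0.301 grip 59.1
True
touch t 25.69 tcp [ 0.5754 -0.1521  0.0235] F [ 0.6 -0.3  4.7] gap 0.304 grip 59.8
```

View pics/touch2.png

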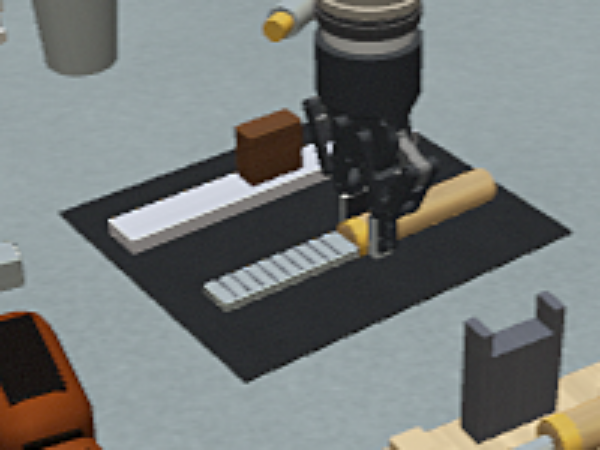

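The rasp touches down level at the predicted height, beside the bar and inside the mat. I'll release and check.

Run:
```python
from h import *
fingers.gripper_to(.6); robot.pause(.3); st("open")
robot.line_to(P(RP,.20),velocity=.1)
robot.move_to([.36,.12,.38],O(RY)); robot.pause(.3); st("clear")
a=vision.grab_frame("top"); b=vision.grab_frame("scene")
cv2.imwrite("pics/end.png",np.vstack([a[100:300,120:520,::-1], b[120:360,170:570,::-1]]))
```

```text
open t 26.41 tcp [ 0.574  -0.1522  0.0222] F [0.6 0.7 0.4] gap 0.597 grip 0.0
clear t 30.08 tcp [0.3603 0.1196 0.3795] F [-0.4  0.1 -0.1] gap 0.597 grip 0.0
```

View pics/end.png

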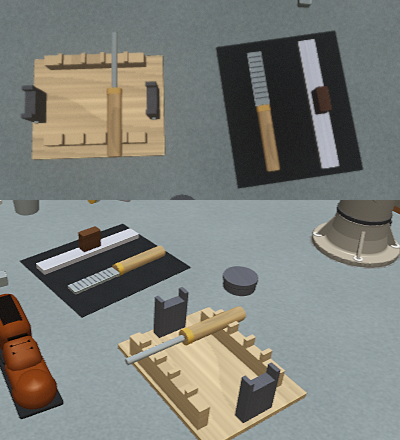

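The final picture shows the bar, grip up, and the rasp lying flat side by side within the mat. The file is still in the rack and the arm is clear.

```bash
python3 -c "
from station import workorder
print(workorder.close_job())"
```

```text
the job is handed in; nothing more can be done
None
```

The job is handed in, with the arm clear at about 30 s: the bar (grip up) and then the rasp were laid gently side by side on the mat, and the round file is still in the rack.

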